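# Right the fallen bait jar and fold the tackle tray's splash cover halfway

## Robot

A 6-joint arm with a two-finger parallel gripper is mounted at the origin on the work surface. World frame = base frame: x ahead of the robot, y to its left, z up, the work surface at z = 0. Lengths are in mm, angles in rad, forces in N, time in s.
With the tool pointing down it reaches from about 350 to 775 mm from the base axis. Payload 7.3 kg.
Tool frame: the origin (TCP) lies midway between the tips of the shut fingers; the grasp point (between the pads) lies 19 mm behind it; z points along the fingers, y is the line along which they close (so a half turn about z gives the same grasp; the last joint's range is limited). The gripper opens to 92 mm and grips with 3 to 60 N. Pads are 19 mm wide; open, the fingers measure 130 mm over their backs; the gripper's body (75 mm by 190 mm) begins 47 mm behind the grasp point.
Start: joints at [1.091, 0.342, 1.524, -0, 1.275, -0.146], TCP at [171.995, 496.047, 226.741] pointing down, gripper open.
Joint ranges: [-2.53, 2.53], [-0.77, 2.02], [0.04, 2.7], [-1, 4.14], [0.28, 2.66], [-3.11, 3.11]. Speed limits (rad/s): [2.57, 2.57, 3.14, 3.14, 3.14, 3.14].

## Interface

Orientations are given as [roll, pitch, yaw] about the fixed x, y, z axes, in that order (R = Rz(yaw) Ry(pitch) Rx(roll)).
In Python, from plant import bot gives the robot as it stands. The module is installed in compiled form; this text tells all that it offers.
- The arm moves only by the shell command python3 -m crank 'ROWS' [OPENING]. ROWS is JSON, a list of rows, each a list of 6 numbers: the shift along the tool's x, y, z in m, then the turn, a rotation vector about the tool's x, y, z in rad. In form: [[dx, dy, dz, wx, wy, wz], ...]. A call has 1 to 5 rows; each row shifts and turns the commanded pose from where the row before left it, along the tool's axes as they then stand; what a row does not reach is not made up. A row lasts 1/8 s, in which the tool goes at most 62.5 mm and 10.7 degrees, less where a joint would pass 70% of its speed; a pose out of reach is approached as far as the arm can. A call is refused whole if a number of a shift passes 0.0625 or a number of a turn 0.188, either way. A call with a gripper value outside its range is refused whole. OPENING is the opening in per cent of the stroke, from 0 (shut) to 100 (fully open), set as the call begins (- or left out, the last holds). The fingers move at their own pace and stop on an object; the grip force is fixed at half the most. Time passes only in rows, so rows that do not move let the fingers close. It gives the time, the measured TCP pose, the force, the opening and the grip force at its end, in the units of the state.
- bot.get_obs(): the state, without advancing time (a new reading comes with each control period).
- bot.capture(name): name is "scene" or "side" or "wrist"; returns a dict with "color" (384x512x3 uint8, blue, green, red), "fov_y" (degrees; the focal length in pixels is half the picture's height over the tangent of half this angle, whatever the lens; pixels are square), "cx", "cy" (the principal point, pixels), "extrinsics" (4x4, takes a point from world to camera coordinates); the wrist camera has in their place "tool_from_camera" (4x4, takes a point from camera to tool coordinates, whose origin is the TCP and whose axes are the flange's). Camera axes: x right, y up, looking along -z (the intrinsics and any distortion apply to the point x, -y, -z); pixel columns grow to the right and rows downward; lengths in mm; the calibration is good to about 2 mm. A picture is of the moment at which its call begins: read the wrist's pose just before it. There is no depth.
- bot.close_job(): hands the job in; it is judged then, once.
The state is a dict: "time": time; "joint_positions": joint angles; "dq": joint speeds; "tau": joint torques, N m; "tool_pos": TCP position; "tcp_rot": TCP orientation; "contact_force": force on the tool from outside, world axes, zero at the start; "moment": the same for the moment, N m; "grip_width": finger opening in mm; "finger_force": force on a finger pad.
Only numpy, scipy, OpenCV 4.12 (cv2) and the standard library are available. Lean on these libraries where they do the work, as an engineer would, in place of code of your own. Each camera call takes 0.05 s, during which the arm holds its last target. There are 200 camera calls.

## Task

The red-capped bait jar in the green tackle tray has tipped onto the divider: stand it upright on the tray floor in its own middle bay, between the other two jars, and let it go. Then fold the tray's splash cover down over the jars to half shut, 45 degrees above level, and leave it standing there. Do not knock over or shift the other two jars, and leave the other things on the counter where they are.

Things in the scene. Friction and masses are not known exactly. Their poses are not given: they have to be found in the camera images.
- tray: Green tackle tray fixed to the counter, 310 mm (x) by 136 mm (y, -84 to +52). Origin on the counter under the middle bay's centre; x along the lane of three bays (centres x = -100, 0, +100 mm), y away from the back wall with the cover, z up. Floor 4 mm thick; front lip 12 mm high; ends 14 mm (60 mm beyond y = -55); 12 mm wall at y = -48; back wall at y = -80, 74 mm high.
- fork (a point): Forked divider between bays, which the fallen jar leans on: two upright prongs 5 mm thick at tray y = -11 and +11 mm; this point lies midway between their tips, at tray (43, 0, 36) mm. A like divider stands at tray x = -43.
- bay_mid (a point): point on the upper face of the tray floor, 4 mm above the counter, at the centre of the middle bay
- jar_tipped: Bait jar, amber with a red cap, a plain cylinder 36 mm in diameter and 66 mm tall, about 70 g. Origin at the centre of its foot, z from foot to cap. It starts with its foot in the middle bay, leaning on the prongs of the divider at tray x = +43 with its axis about 38 degrees above level, the cap towards tray +x.
- jar_white: Neighbour jar with a white cap, same size (36 mm diameter, 66 mm tall), standing in an end bay of the lane. Origin at the centre of its foot, z up.
- jar_blue: Neighbour jar with a blue cap, same size, standing in the other end bay. Origin at the centre of its foot, z up.
- cover (a joint): Angle of the stiff splash cover, rad: 0 = level (shut) over the tray, pi/2 = straight up, more = leaning back away from the jars, up to 2.2. It stays at whatever angle it is left (about 3 N at the free edge moves it).
- cover_edge (a point): Middle of the cover's free edge, in its mid-plane, 125 mm from the hinge axis. The cover is a green panel 290 mm long, 5 mm thick, with a yellow grip strip along this edge, 10 mm thick and 22 mm deep. Axes move with the cover: x along the hinge, y from hinge to free edge, z out of its outer face.
- cover_hinge (a point): middle of the cover's hinge axis, at tray (0, -80, 80) mm; the axis runs along the tray's x
- lunch_carrier: closed three-tier aluminium lunch carrier, 138 mm in diameter, 235 mm tall with its bail handle, origin under its centre; leave alone
- float_a: wooden float stick, orange tip, 180 mm long, 12 mm thick, lying along its x; leave alone
- float_b: wooden float stick, yellow tip, 180 mm long, 12 mm thick, lying along its x; leave alone
- opener: stainless bottle opener, 140 mm long, 5 mm thick, lying flat; leave alone
- reel: grey plastic fishing reel, 68 mm drum, about 130 mm long with its foot, 62 mm tall, origin under the drum; leave alone
Things that resemble listed ones, but are neither listed nor needed, are in the scene too. Leave any purple or turquoise look-alike of the jar_tipped alone.

How it is judged (in metres and radians):
On the way, in this order (a step that is already met when the one before it is completed fails the run):
1. the red-capped jar stands upright in the middle bay, let go (angle between jar_tipped's own z axis and vertical below 0.1 rad and x of jar_tipped in the frame of tray between -0.03 and 0.03 m and y of jar_tipped in the frame of tray between -0.035 and 0.035 m and z of jar_tipped in the frame of tray between 0 and 0.008 m and contact force between jar_tipped and the fingers below 0.1 N), for 0.3 s.
2. then the cover is folded to half shut (value of joint cover between 0.645 and 0.925 rad), for 0.2 s.
At the end, for the whole second after the job is handed in: Red-capped jar upright (0.1 rad) on the floor of the middle bay (30 mm along, 35 mm across), released, at rest; cover at rest at 45 degrees, within 8; the other jars upright, moved under 15 mm; carrier, floats, opener and reel moved under 30 mm (all of step 1 and all of step 2 and velocity of joint cover between -0.05 and 0.05 rad/s and linear speed of jar_tipped below 0.02 m/s and angle between each of jar_white, jar_blue's own z axis and vertical below 0.1 rad and distance of each of jar_white, jar_blue from where it was at the start of the episode below 0.015 m and distance of each of lunch_carrier, float_a, float_b, opener, reel from where it was at the start of the episode below 0.03 m); the robot touches nothing.
It fails at once if a neighbour jar is knocked over (angle between any of jar_white, jar_blue's own z axis and vertical above 0.4 rad).
It fails at once if another thing on the counter is shoved away (distance of any of lunch_carrier, float_a, float_b, opener, reel from where it was at the start of the episode above 0.05 m).
It also fails if it takes over 67 s, if anything falls off the work surface, if the arm or the gripper's body presses on something with over 40 N, if the wrist force passes 120 N, or if a joint passes its speed limit or range.

## Working session

There is one attempt and no reset: what is moved stays moved. The work goes in short steps, Python scripts to look and compute and a shell command to move; the robot and the scene stay as the last step left them, time stands still between calls to the robot, and variables do not carry over. Pictures are saved under pics/ and viewed, at most 10 in all, crops included, and the job is handed in when it is done.

```bash
mkdir -p pics; cat > h.py <<'E'
import numpy as np,cv2,json
from plant import bot
from scipy.spatial.transform import Rotation as R
def snap(n,f):
    o=bot.get_obs();c=bot.capture(n);cv2.imwrite('pics/'+f+'.png',c['color'])
    d={k:np.array(v).tolist() for k,v in c.items() if k!='color'}
    d['tool_pos']=np.array(o['tool_pos']).tolist();d['rot']=np.array(o['tcp_rot']).tolist()
    json.dump(d,open('pics/'+f+'.json','w'));return c
def cal(f):
    d=json.load(open('pics/'+f+'.json'))
    if 'extrinsics' in d: E=np.array(d['extrinsics'])
    else:
        T=np.eye(4);T[:3,:3]=R.from_euler('xyz',d['rot']).as_matrix();T[:3,3]=d['tool_pos']
        E=np.linalg.inv(T@np.array(d['tool_from_camera']))
    return E,192/np.tan(np.radians(d['fov_y']/2)),d['cx'],d['cy']
def proj(f,p):
    E,F,cx,cy=cal(f);q=E[:3,:3]@np.array(p)+E[:3,3];return np.array([cx+F*q[0]/-q[2],cy-F*q[1]/-q[2]])
def ray(f,u,v):
    E,F,cx,cy=cal(f);d=E[:3,:3].T@np.array([(u-cx)/F,-(v-cy)/F,-1]);return -E[:3,:3].T@E[:3,3],d
def onz(f,u,v,z):
    o,d=ray(f,u,v);return o+d*(z-o[2])/d[2]
E
python3 - <<'E'
from h import *
a=snap('scene','s0')['color'];b=snap('side','d0')['color'];
w=snap('wrist','w0')
cv2.imwrite('pics/m0.png',cv2.resize(a,(800,600),interpolation=2))
cv2.imwrite('pics/m1.png',cv2.resize(b,(800,600),interpolation=2))
print(bot.get_obs()); print([ (k,v) for k,v in w.items() if k!='color'])
print(json.load(open('pics/s0.json')).keys())
E
```

```text
{'time': 0.15, 'joint_positions': array([ 1.09101627e+00,  3.42571411e-01,  1.52474955e+00, -4.10960853e-05,
        1.27538140e+00, -1.45973330e-01]), 'dq': array([ 0.00104881, -0.00405459, -0.00336356, -0.00058567,  0.00129045,
        0.00094906]), 'tau': array([ 1.64586494e-03, -4.31467867e+01, -2.44355071e+01,  7.17135938e-02,
        5.37421822e-02, -1.07347569e-04]), 'tool_pos': array([171.85950338, 495.77848036, 226.21684207]), 'tcp_rot': array([-3.14048903e+00, -1.22529072e-04,  2.80779784e+00]), 'contact_force': array([ 0.16887763, -0.53327507, -0.66337549]), 'moment': array([-0.06412128, -0.01143858,  0.02692779]), 'finger_force': 0.0, 'grip_width': 91.76821851092984}
[('fov_y', 62.157979207432724), ('cx', 259.2516538681868), ('cy', 194.63494247869778), ('tool_from_camera', array([[ 3.52712233e-04,  9.55034329e-01,  2.96495037e-01,
         7.98720922e+01],
       [ 9.99999565e-01, -5.92895805e-04,  7.20159668e-04,
         7.24020543e-01],
       [ 8.63567869e-04,  2.96494654e-01, -9.55034122e-01,
        -1.57679720e+02],
       [ 0.00000000e+00,  0.00000000e+00,  0.00000000e+00,
         1.00000000e+00]]))]
dict_keys(['fov_y', 'cx', 'cy', 'extrinsics', 'tool_pos', 'rot'])
```

View pics/m0.png

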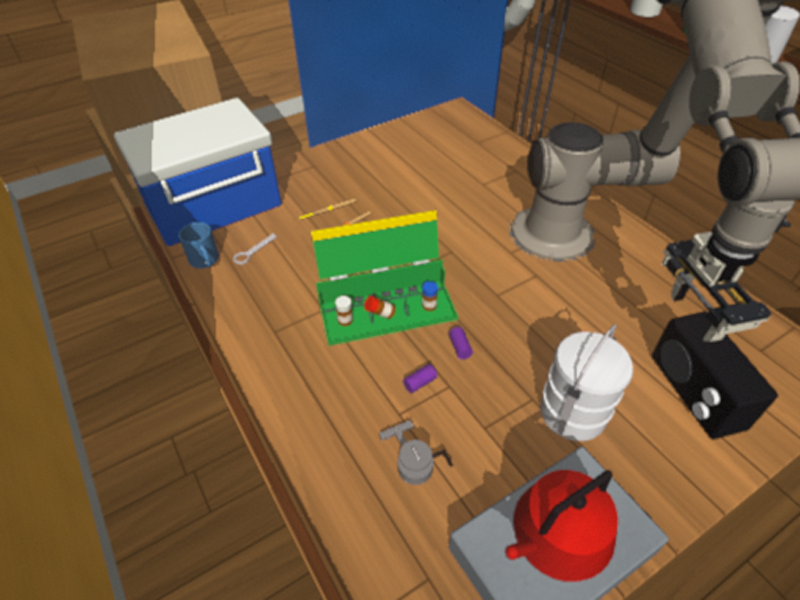

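View pics/m1.png

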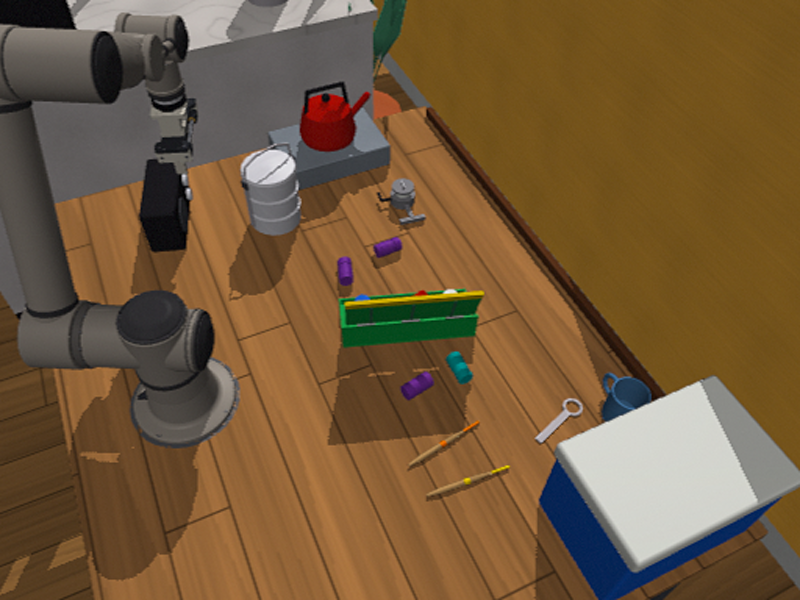

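The scene view shows the tray at (385,285). The red-capped jar lies at (380,306), with the white jar at (344,310) and the blue jar at (430,295). The look-alikes are purple at (420,378) and (460,342) in the scene view, and purple and turquoise at (417,385) and (460,367) in the side view. Only the amber jar with the red cap inside the tray fits, so I'll enlarge it to confirm.

```bash
python3 - <<'E'
from h import *
a=cv2.imread('pics/s0.png')[130:225,195:300];b=cv2.imread('pics/d0.png')[178:228,210:315]
x=cv2.resize(a,None,fx=6,fy=6,interpolation=2)[:, :]
cv2.imwrite('pics/c0.png',x);print(x.shape)
E
```

```text
(570, 630, 3)
```

View pics/c0.png

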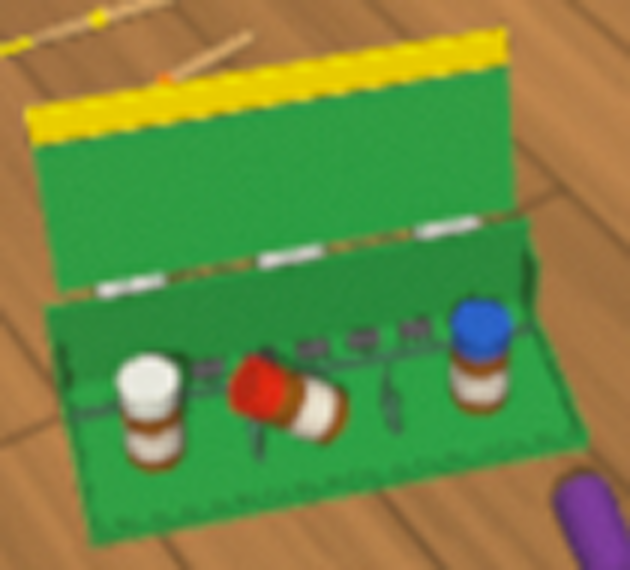

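The crop confirms it: the amber jar has its red cap at crop (258,388) and its foot at (325,412), leaning toward the white jar. So tray +x runs toward the white jar. Next I'll fit the tray pose.

```bash
python3 - <<'E'
from h import *
from scipy.optimize import least_squares
s=lambda u,v:(195+(u+.5)/6-.5,130+(v+.5)/6-.5); d=lambda u,v:(u*.64,v*.64)
def pts(t):
    def ed(x,r,n): return (x,-80+r*np.cos(t)-n*np.sin(t)*1,80+r*np.sin(t)+n*np.cos(t))
    return [('s0',(155,52,2),s(93,543)),('s0',(-155,52,2),s(587,447)),('s0',(155,-80,74),s(48,308)),('s0',(-155,-80,74),s(528,222)),
    ('s0',ed(145,125,0),s(27,112)),('s0',ed(-145,125,0),s(505,35)),
    ('d0',ed(145,125,0),d(483,294)),('d0',ed(-145,125,0),d(345,300)),('d0',(155,-84,0),d(477,335)),('d0',(-155,-84,0),d(343,346))]
def W(p,q): c,s_=np.cos(p[2]),np.sin(p[2]); return (p[0]+c*q[0]-s_*q[1],p[1]+s_*q[0]+c*q[1],q[2])
f=lambda p:np.concatenate([proj(n,W(p,q))-uv for n,q,uv in pts(p[3])])
c=onz('s0',*s(325,400),4);print(c)
best=min((least_squares(f,[c[0],c[1],y,1.7],loss='soft_l1') for y in np.arange(-3,3,.7)),key=lambda r:r.cost)
print(best.x,best.cost);print(best.fun.reshape(-1,2).round(1).tolist())
E
```

```text
[519.45954072  -1.19232736   4.        ]
[535.7896765   20.85886926  -6.60615169  -4.43657009] 4.152847871790075
[[-1.1, 0.7], [-0.1, 0.5], [-1.2, 0.0], [0.3, -0.1], [-0.5, -0.3], [0.4, -0.6], [0.1, -1.9], [-0.5, 0.9], [-1.2, 0.5], [-0.3, 0.1]]
```

```bash
cat >> h.py <<'E'
P=np.array([535.8,20.9]);YAW=-0.323
def t2w(q):
    c,s=np.cos(YAW),np.sin(YAW);return np.array([P[0]+c*q[0]-s*q[1],P[1]+s*q[0]+c*q[1],q[2]])
def w2t(q):
    c,s=np.cos(YAW),np.sin(YAW);x,y=q[0]-P[0],q[1]-P[1];return np.array([c*x+s*y,-s*x+c*y,q[2]])
RT=R.from_euler('z',YAW)           # tray->world
DOWN=R.from_matrix(np.array([[-1,0,0],[0,1,0],[0,0,-1.]])) # tool in tray: y=+y, z down
def pose(): o=bot.get_obs();return np.array(o['tool_pos']),R.from_euler('xyz',o['tcp_rot'])
def delta(pt,rt,p0=None,r0=None):
    """tray TCP target and tray rotation -> shift in present tool axes (m), rotvec (tool)"""
    p,r=pose() if p0 is None else (p0,r0)
    tw=t2w(pt);rw=RT*rt
    return (r.inv().apply(tw-p)/1000).round(4),(r.inv()*rw).as_rotvec().round(3)
E
python3 - <<'E'
from h import *
print('carrier',onz('d0',275*.64,226*.64,0),onz('s0',575*.64,430*.64,0))
print(delta((-20,0,230),DOWN), w2t(pose()[0]))
E
python3 -m crank '[[0,0,-0.05,0,0,0],[0,0,-0.05,0,0,0]]'
```

```text
carrier [344.83768947 424.30930765   0.        ] [378.31298517 481.85229696   0.        ]
(array([-0.4794, -0.3296, -0.0035]), array([-0.001, -0.   , -0.011])) [-495.85273532  334.80191318  226.21684207]
time: 0.4
tool_pos: [171.8, 495.7, 327.3]
tcp_rot: [-3.14, -0.0, 2.808]
contact_force: [0.7, 0.3, 0.7]
grip_width: 92.0
finger_force: 0.0
```

```bash
python3 -m crank '[[-0.048,-0.033,0,0,0,0],[-0.048,-0.033,0,0,0,0],[-0.048,-0.033,0,0,0,0],[-0.048,-0.033,0,0,0,0],[-0.048,-0.033,0,0,0,0]]' >/dev/null; python3 -m crank '[[-0.048,-0.033,0,0,0,0],[-0.048,-0.033,0,0,0,0],[-0.048,-0.033,0.0,0,0,0],[-0.048,-0.033,0.0,0,0,0],[-0.048,-0.033,0.0,0,0,0]]'
python3 -m crank '[[0,0,0.03,0,0,0],[0,0,0.03,0,0,0],[0,0,0,0,0,0],[0,0,0,0,0,0]]'
python3 - <<'E'
from h import *
a=snap('wrist','w1')['color'];cv2.imwrite('pics/w1b.png',cv2.resize(a,(800,600),interpolation=2));print(w2t(pose()[0]),bot.get_obs()['tcp_rot'])
E
```

```text
time: 1.65
tool_pos: [518.2, 25.2, 326.5]
tcp_rot: [3.141, -0.0, 2.808]
contact_force: [1.1, 1.8, 0.3]
grip_width: 91.9
finger_force: 0.0
time: 2.15
tool_pos: [517.9, 27.1, 267.9]
tcp_rot: [3.141, 0.001, 2.808]
contact_force: [-0.0, 1.1, 0.4]
grip_width: 91.4
finger_force: 0.0
[-1.88328220e+01  2.49014648e-01  2.68169551e+02] [3.14094201e+00 2.36705291e-03 2.80815623e+00]
```

View pics/w1b.png

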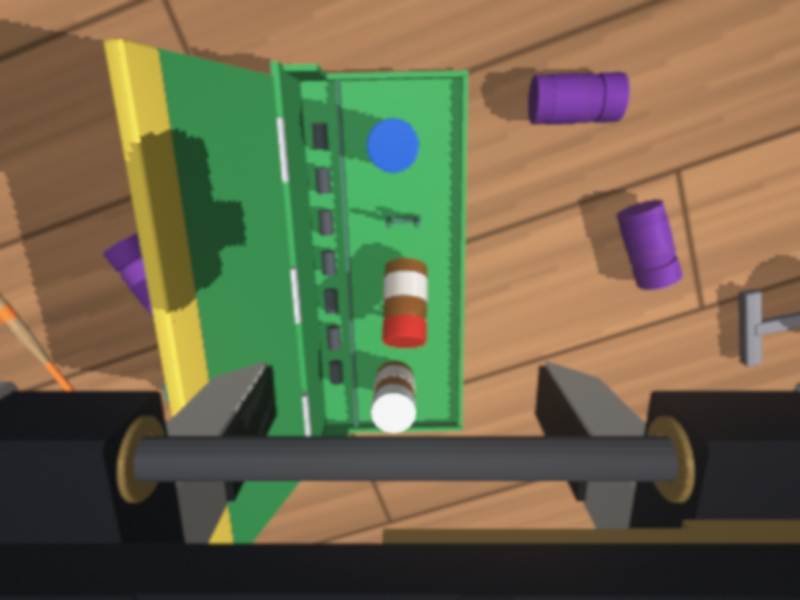

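The wrist view shows the red cap at (405,330), the jar's foot near (406,265), the blue cap at (393,145) and the white cap at (394,411). The tray's front corners are at (468,72) and (462,430).

```bash
python3 - <<'E'
from h import *
for n,u,v,z in [('c-',468,72,14),('c+',462,430,14),('blue',393,145,70),('white',394,411,70),('foottop',406,259,32),('cap end bottom',405,347,45),('capband',405,318,59),('prong-',415,219,36),('prong-b',390,218,36)]:
    print(n,w2t(onz('w1',u*.64,v*.64,z)).round(1))
E
```

```text
c- [-154.    49.6   14. ]
c+ [153.8  52.4  14. ]
blue [-101.6   -6.7   70. ]
white [101.5  -9.4  70. ]
foottop [-14.3   1.4  32. ]
cap end bottom [56.6 -0.1 45. ]
capband [26.6  0.2 59. ]
prong- [-46.8   8.7  36. ]
prong-b [-47.8 -10.7  36. ]
```

```bash
cat > clr.py <<'E'
from h import *
def Rf(T,psi): return R.from_euler('z',-psi,degrees=True)*R.from_euler('y',-T,degrees=True)*DOWN
TH=1.847
g=lambda a,n:np.linspace(*a,n)
def box(x,y,z,n=(7,15,9)): return np.array(np.meshgrid(g(x,n[0]),g(y,n[1]),g(z,n[2]))).reshape(3,-1).T
def cl(gp,r,w):
    body=box((-37.5,37.5),(-95,95),(-170,-47),(9,25,14))
    fin=np.vstack([box((-9.5,9.5),s,(-47,19),(4,4,12)) for s in ((w/2,w/2+19),(-w/2-19,-w/2))])
    out={}
    for n,b in (('body',body),('fin',fin)):
        q=r.apply(b)+gp
        for k,x in (('wh',100),('bl',-100)):
            d=np.hypot(q[:,0]-x,q[:,1]+8)-18; out[n+k]=np.max([d,q[:,2]-70],0).min()
        h=q-np.array([0,-80,80]);rr=h[:,1]*np.cos(TH)+h[:,2]*np.sin(TH);m=h[:,1]*np.sin(TH)-h[:,2]*np.cos(TH)
        s=(rr>-6)&(rr<125); out[n+'cov']=m[s].min()-5 if s.any() else 99
        s=(q[:,2]<74); out[n+'wall']=(q[s,1].min()+76) if s.any() else 99
        out[n+'floor']=q[:,2].min()-4
    return {k:round(float(v)) for k,v in out.items()}
E
python3 - <<'E'
from clr import *
for T in (25,32,37,42):
  for psi in (0,15,25):
    r=Rf(T,psi);rg=R.from_euler('y',52,degrees=True)*r
    print(T,psi,'G',cl(np.array([24,0,41.]),rg,60)); print('   F',cl(np.array([0,10,4+40.]),r,60))
E
```

```text
25 0 G {'bodywh': 3, 'bodybl': 94, 'bodycov': -22, 'bodywall': -19, 'bodyfloor': 62, 'finwh': 33, 'finbl': 91, 'fincov': 26, 'finwall': 27, 'finfloor': 16}
   F {'bodywh': 68, 'bodybl': 20, 'bodycov': -11, 'bodywall': -9, 'bodyfloor': 67, 'finwh': 66, 'finbl': 55, 'fincov': 37, 'finwall': 37, 'finfloor': 19}
25 15 G {'bodywh': 3, 'bodybl': 90, 'bodycov': -18, 'bodywall': 42, 'bodyfloor': 43, 'finwh': 36, 'finbl': 86, 'fincov': 31, 'finwall': 24, 'finfloor': 6}
   F {'bodywh': 69, 'bodybl': 16, 'bodycov': -4, 'bodywall': 8, 'bodyfloor': 67, 'finwh': 69, 'finbl': 45, 'fincov': 42, 'finwall': 34, 'finfloor': 19}
25 25 G {'bodywh': 2, 'bodybl': 84, 'bodycov': -12, 'bodywall': 56, 'bodyfloor': 31, 'finwh': 37, 'finbl': 83, 'fincov': 35, 'finwall': 25, 'finfloor': 1}
   F {'bodywh': 66, 'bodybl': 9, 'bodycov': -1, 'bodywall': 23, 'bodyfloor': 67, 'finwh': 64, 'finbl': 37, 'fincov': 46, 'finwall': 35, 'finfloor': 19}
32 0 G {'bodywh': 7, 'bodybl': 87, 'bodycov': -22, 'bodywall': -19, 'bodyfloor': 68, 'finwh': 38, 'finbl': 93, 'fincov': 26, 'finwall': 27, 'finfloor': 16}
   F {'bodywh': 75, 
[... 1891 characters left out ...]
bodyfloor': 50, 'finwh': 63, 'finbl': 45, 'fincov': 99, 'finwall': 37, 'finfloor': 20}
42 15 G {'bodywh': 14, 'bodybl': 73, 'bodycov': -10, 'bodywall': 115, 'bodyfloor': 57, 'finwh': 46, 'finbl': 91, 'fincov': 34, 'finwall': 24, 'finfloor': 7}
   F {'bodywh': 87, 'bodybl': 2, 'bodycov': 1, 'bodywall': 4, 'bodyfloor': 50, 'finwh': 66, 'finbl': 35, 'fincov': 99, 'finwall': 34, 'finfloor': 20}
42 25 G {'bodywh': 14, 'bodybl': 68, 'bodycov': -1, 'bodywall': 99, 'bodyfloor': 45, 'finwh': 47, 'finbl': 87, 'fincov': 38, 'finwall': 23, 'finfloor': 2}
   F {'bodywh': 84, 'bodybl': -2, 'bodycov': 7, 'bodywall': 16, 'bodyfloor': 50, 'finwh': 61, 'finbl': 28, 'fincov': 99, 'finwall': 33, 'finfloor': 20}
```

```bash
python3 - <<'E'
from clr import *
for T in (32,37):
  for psi in (20,25,30):
    r=Rf(T,psi);rg=R.from_euler('y',52,degrees=True)*r
    off=np.array([0,0,-7.])
    for nm,gp,rr in(('G',np.array([24,1,42.]),rg),('F',np.array([6,20,46.]),r)):
        d=cl(gp+rr.apply(off),rr,50);print(T,psi,nm,{k:v for k,v in d.items() if v<16})
E
```

```text
32 20 G {'bodywh': 8, 'bodycov': -7, 'finfloor': 12}
32 20 F {'bodybl': 10, 'bodycov': 13}
32 25 G {'bodywh': 8, 'bodycov': -3, 'finfloor': 10}
32 25 F {'bodybl': 6}
32 30 G {'bodywh': 7, 'bodycov': 3, 'finfloor': 8}
32 30 F {'bodybl': 2}
37 20 G {'bodywh': 12, 'bodycov': -4, 'finfloor': 13}
37 20 F {'bodybl': 4, 'bodycov': 15}
37 25 G {'bodywh': 12, 'bodycov': 1, 'finfloor': 10}
37 25 F {'bodybl': 4}
37 30 G {'bodywh': 11, 'bodycov': 6, 'finfloor': 8}
37 30 F {'bodybl': -3}
```

```bash
cat >> clr.py <<'E'
T,PSI=35,27
RF=Rf(T,PSI);RG=R.from_euler('y',52,degrees=True)*RF
OFF=np.array([0,0,19-7.])   # TCP from jar axis point
GT=np.array([24,1,42.])+RG.apply(OFF)
E
python3 - <<'E'
from clr import *
s,w=delta(GT,RG);print('rot',w,w/4)
p,r=pose();r2=RT*RG
for b in (100,0): print(b,delta(GT-RG.apply([0,0,b]),RG,p,r2))
print(GT,RG.apply([0,0,1]),RG.apply([0,1,0]))
E
```

```text
rot [0.328 0.292 0.333] [0.082   0.073   0.08325]
100 (array([-0.0885,  0.0936,  0.1028]), array([0., 0., 0.]))
0 (array([-0.0885,  0.0936,  0.2028]), array([0., 0., 0.]))
[20.02967457 -2.12477904 31.11550314] [-0.33086045 -0.26039825 -0.90704141] [ 0.27950446  0.89100652 -0.3577494 ]
```

```bash
python3 -m crank '[[0,0,0,0.082,0.073,0.083],[0,0,0,0.082,0.073,0.083],[0,0,0,0.082,0.073,0.083],[0,0,0,0.082,0.073,0.084],[0,0,0,0,0,0]]' 55
python3 -m crank '[[-0.045,0.047,0.03,0,0,0],[-0.044,0.047,0.03,0,0,0],[0,0,0.04,0,0,0],[0,0,0,0,0,0],[0,0,0,0,0,0]]'
python3 - <<'E'
from clr import *
print(delta(GT,RG))
for n in('wrist','side','scene'): snap(n,n+'2')
a=cv2.imread('pics/wrist2.png');b=cv2.imread('pics/scene2.png')[125:225,190:310]
c=np.hstack([cv2.resize(a,(512,384)),cv2.resize(cv2.imread('pics/scene2.png')[120:216,190:260],(280,384),interpolation=2)]);cv2.imwrite('pics/v2.png',c)
E
```

```text
time: 2.82
tool_pos: [518.4, 27.4, 266.0]
tcp_rot: [-2.765, -0.226, 2.428]
contact_force: [0.8, -0.6, 1.3]
grip_width: 51.1
finger_force: 0.0
time: 3.45
tool_pos: [584.2, 26.3, 139.1]
tcp_rot: [-2.769, -0.222, 2.428]
contact_force: [0.3, -0.5, 1.0]
grip_width: 50.4
finger_force: 0.0
(array([-0.0104,  0.0114,  0.1119]), array([ 0.003,  0.002, -0.   ]))
```

View pics/v2.png

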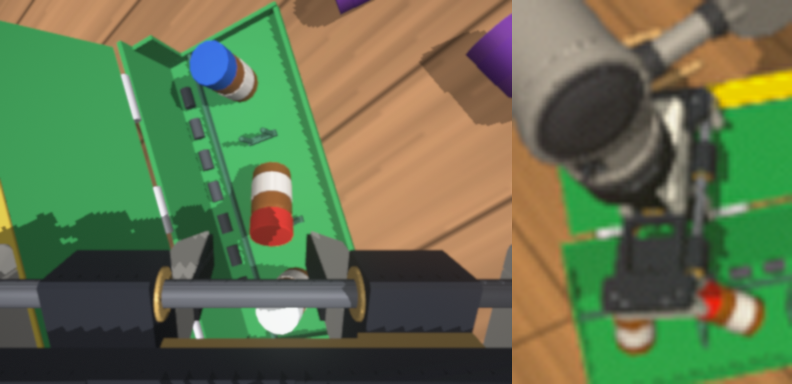

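The wrist crop shows the jar from its cap at (271,225) to its foot at (272,170), lined up with the gap between the fingers, whose centre is near column 260.

```bash
python3 - <<'E'
from clr import *
a=np.array([np.cos(.663),0,np.sin(.663)])
for y in (0,3):
  f=np.array([-7,y,18.])
  print(y,[proj('wrist2',t2w(f+a*t)).round() for t in (0,33,66)])
E
python3 -m crank '[[-0.010,0.011,0,0,0,0],[0,0,0.04,0,0,0],[0,0,0.03,0,0,0],[0,0,0,0,0,0]]'
python3 -c "
from clr import *
print(delta(GT,RG))"
```

```text
0 [array([270., 172.]), array([270., 201.]), array([271., 233.])]
3 [array([273., 171.]), array([274., 200.]), array([275., 232.])]
time: 4.1
tool_pos: [567.5, 18.3, 66.1]
tcp_rot: [-2.763, -0.228, 2.426]
contact_force: [-0.2, 0.1, 0.8]
grip_width: 50.2
finger_force: 0.0
(array([-0.0018,  0.001 ,  0.0378]), array([-0.003, -0.004, -0.   ]))
```

```bash
python3 -m crank '[[-0.002,0.001,0.02,0,0,0],[0,0,0.018,0,0,0],[0,0,0,0,0,0],[0,0,0,0,0,0]]'
python3 -c "
from clr import *
print(delta(GT,RG))"
python3 -m crank '[[0,0,0,0,0,0],[0,0,0,0,0,0],[0,0,0,0,0,0],[0,0,0,0,0,0]]' 0
```

```text
time: 4.6
tool_pos: [556.9, 12.6, 32.7]
tcp_rot: [-2.767, -0.223, 2.427]
contact_force: [0.2, -0.6, 0.1]
grip_width: 50.7
finger_force: 0.0
(array([ 0.0016, -0.001 ,  0.0026]), array([ 0.001,  0.   , -0.001]))
time: 5.1
tool_pos: [554.7, 11.3, 32.0]
tcp_rot: [-2.762, -0.226, 2.425]
contact_force: [-3.0, -3.5, 5.4]
grip_width: 35.5
finger_force: 29.8
```

```bash
python3 - <<'E'
from clr import *
p,r=pose();rt=RT.inv()*r
a=np.array([np.cos(.663),0,np.sin(.663)])
foot=rt.inv().apply(np.array([-7,.5,18.])-w2t(p)); ax=rt.inv().apply(a)
print('foot in tool',foot,'axis',ax)
json.dump([foot.tolist(),ax.tolist()],open('jar.json','w'))
up=rt.inv().apply([0,0,70])/1000;print('up70',up)
RR=R.from_euler('y',-49,degrees=True)*rt
w=(rt.inv()*RR).as_rotvec();print('rot',w,w/5)
# final
pf=np.array([8,18,6.])-RR.apply(foot); print('TCP final',pf)
p1=w2t(p)+[0,0,70]
print('shift after rot', RR.inv().apply(pf+[0,0,50]-p1)/1000,'then down50',RR.inv().apply([0,0,-50])/1000)
E
```

```text
foot in tool [23.33636263  0.46511793 21.1141987 ] axis [-0.57164864 -0.00262709 -0.82049432]
up70 [ 0.01568163 -0.02530468 -0.06335424]
rot [-0.31926252 -0.76084901  0.22487031] [-0.0638525  -0.1521698   0.04497406]
TCP final [15.72432839 14.4262001  36.30139019]
shift after rot [0.01887789 0.01361249 0.00630521] then down50 [0.02662274 0.00133117 0.04230198]
```

```bash
python3 -m crank '[[0.004,-0.006,-0.016,0,0,0],[0.004,-0.006,-0.016,0,0,0],[0.004,-0.006,-0.016,0,0,0],[0.004,-0.006,-0.016,0,0,0],[0,0,0,0,0,0]]'
python3 -m crank '[[0,0,0,-0.064,-0.152,0.045],[0,0,0,-0.064,-0.152,0.045],[0,0,0,-0.064,-0.152,0.045],[0,0,0,-0.064,-0.152,0.045],[0,0,0,-0.064,-0.152,0.045]]'
python3 -m crank '[[0,0,0,0,0,0],[0,0,0,0,0,0]]'
cat > fin.py <<'E'
from clr import *
p,r=pose();rt=RT.inv()*r;foot,ax=map(np.array,json.load(open('jar.json')))
a=rt.apply(ax);print('foot',w2t(p)+rt.apply(foot),'tilt',np.degrees(np.arccos(a[2])),a)
for z in (46,6): print(z,rt.inv().apply(np.array([8,18,z])-rt.apply(foot)-w2t(p))/1000)
E
python3 fin.py
```

```text
time: 5.72
tool_pos: [556.8, 13.6, 103.0]
tcp_rot: [-2.767, -0.223, 2.427]
contact_force: [0.1, -0.5, -1.5]
grip_width: 35.2
finger_force: 29.8
time: 6.35
tool_pos: [555.0, 11.2, 101.3]
tcp_rot: [-3.088, 0.532, 2.368]
contact_force: [1.0, -1.3, -0.6]
grip_width: 35.6
finger_force: 29.8
time: 6.6
tool_pos: [556.8, 10.6, 101.6]
tcp_rot: [-3.085, 0.528, 2.369]
contact_force: [0.6, 0.7, -0.4]
grip_width: 35.4
finger_force: 29.8
foot [14.3370147   0.39672591 71.58429997] tilt 5.2741091975015095 [0.0918077  0.00455498 0.99576634]
46 [0.02443341 0.01395124 0.01459317]
6 [0.04459674 0.01591446 0.04908354]
```

```bash
python3 -m crank '[[0.012,0.007,0.007,0,0,0],[0.012,0.007,0.007,0,0,0],[0.010,0.001,0.017,0,0,0],[0.004,0.0,0.006,0,0,0],[0,0,0,0,0,0]]'
python3 -m crank '[[0,0,0,0,0,0],[0,0,0,0,0,0]]'
python3 fin.py; python3 - <<'E'
from clr import *
for n in('side','scene'): snap(n,n+'3')
a=cv2.resize(cv2.imread('pics/scene3.png')[130:226,190:290],(400,384),interpolation=2)
b=cv2.resize(cv2.imread('pics/side3.png')[150:246,210:310],(400,384),interpolation=2)
cv2.imwrite('pics/v3.png',np.hstack([a,b]))
E
```

```text
time: 7.22
tool_pos: [555.7, 28.9, 49.3]
tcp_rot: [-3.085, 0.529, 2.368]
contact_force: [0.7, 0.5, -1.4]
grip_width: 35.7
finger_force: 29.8
time: 7.48
tool_pos: [555.8, 29.4, 50.3]
tcp_rot: [-3.087, 0.531, 2.367]
contact_force: [0.0, 0.2, -1.2]
grip_width: 35.5
finger_force: 29.8
foot [ 7.4526138  17.86845315 20.29090838] tilt 5.113060148532353 [0.08903427 0.00393849 0.99602078]
46 [-0.01338516 -0.0008474  -0.02194069]
6 [0.00685636 0.00104459 0.01250785]
```

View pics/v3.png

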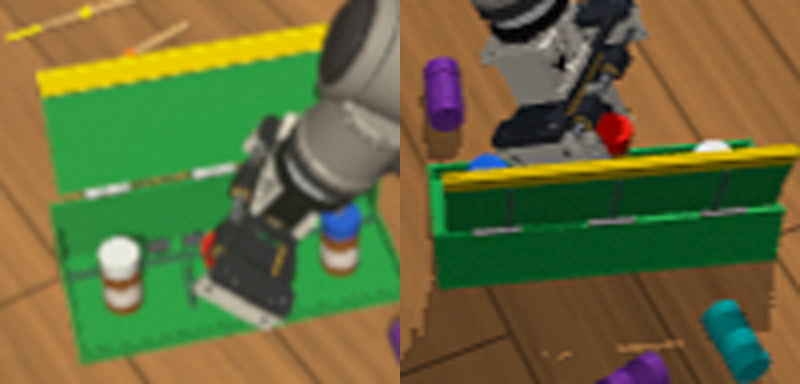

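The jar is held nearly upright in the middle bay and clear of the blue jar. I'll lower it the rest of the way until it touches the floor.

```bash
python3 -m crank '[[0.003,0,0.006,0,0,0],[0.0025,0,0.005,0,0,0],[0,0,0,0,0,0],[0,0,0,0,0,0]]'
python3 -m crank '[[0.001,0,0.0017,0,0,0],[0,0,0,0,0,0],[0,0,0,0,0,0]]'; python3 fin.py
```

```text
time: 8.07
tool_pos: [555.5, 28.4, 37.2]
tcp_rot: [-3.085, 0.53, 2.368]
contact_force: [-0.2, 0.5, -0.6]
grip_width: 35.7
finger_force: 29.8
time: 8.45
tool_pos: [555.4, 28.3, 35.4]
tcp_rot: [-3.086, 0.53, 2.368]
contact_force: [0.8, -0.2, -0.2]
grip_width: 35.6
finger_force: 29.8
foot [ 7.42446985 16.7644582   5.43175722] tilt 5.165375950859099 [0.08992046 0.00445483 0.99593899]
46 [-0.02049144 -0.00059345 -0.03503411]
6 [-0.00027     0.00133281 -0.00057569]
```

```bash
python3 -m crank '[[0.001,0,0.0017,0,0,0],[0,0,0,0,0,0],[0,0,0,0,0,0]]'
python3 -m crank '[[0,0,0,0,0,0],[0,0,0,0,0,0],[0,0,0,0,0,0],[0,0,0,0,0,0]]' 55
```

```text
time: 8.82
tool_pos: [555.7, 28.3, 34.9]
tcp_rot: [-3.087, 0.532, 2.368]
contact_force: [-4.6, 2.5, 11.3]
grip_width: 35.4
finger_force: 29.9
time: 9.32
tool_pos: [555.3, 28.2, 33.2]
tcp_rot: [-3.085, 0.53, 2.368]
contact_force: [0.1, 0.1, 0.7]
grip_width: 50.4
finger_force: 0.0
```

```bash
python3 -m crank '[[-0.010,0,-0.0172,0,0,0],[-0.015,0,-0.026,0,0,0],[-0.02,0,-0.0344,0,0,0],[-0.02,0,-0.0344,0,0,0],[-0.02,0,-0.0344,0,0,0]]'
python3 - <<'E'
from clr import *
print(w2t(pose()[0]))
for n in('side','scene','wrist'): snap(n,n+'4')
a=cv2.resize(cv2.imread('pics/scene4.png')[130:226,190:290],(400,384),interpolation=2)
b=cv2.resize(cv2.imread('pics/wrist4.png'),(400,300),interpolation=3);b=np.vstack([b,np.zeros((84,400,3),np.uint8)])
cv2.imwrite('pics/v4.png',np.hstack([a,b]))
E
```

```text
time: 9.95
tool_pos: [560.4, 34.6, 203.6]
tcp_rot: [-3.086, 0.529, 2.368]
contact_force: [0.9, 0.1, 0.0]
grip_width: 50.3
finger_force: 0.0
[ 19.01039143  20.78095428 203.64771017]
```

View pics/v4.png

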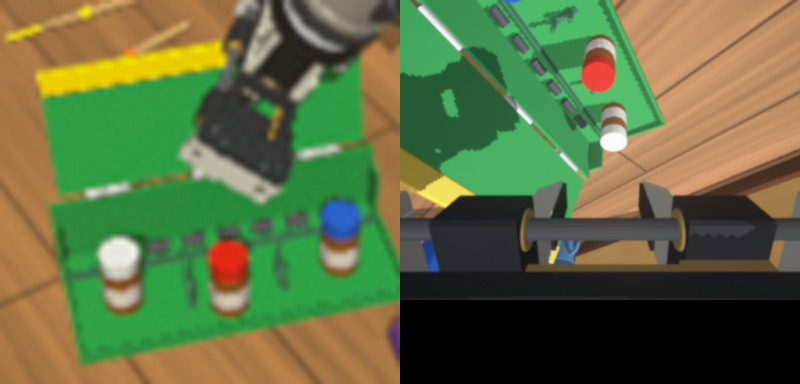

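The red jar stands upright at crop (228,278) between the two undisturbed neighbours, and the fingers are clear. Next is the cover, which I'll push from behind with shut fingers and the tool pointing down.

```bash
python3 -m crank '[[-0.025,0,-0.043,0,0,0],[-0.025,0,-0.043,0,0,0],[0,0,0,0,0,0]]' 0
cat >> clr.py <<'E'
RP=R.from_matrix(np.array([[0,1,0],[1,0,0],[0,0,-1.]]))  # tool x=+y tray, y=+x tray, z down
E
python3 - <<'E'
from clr import *
w=delta((0,-155,300),RP)[1];n=np.linalg.norm(w);print(w,n,w/10)
E
```

```text
time: 10.48
tool_pos: [565.2, 38.3, 304.7]
tcp_rot: [-3.091, 0.534, 2.365]
contact_force: [0.2, -0.4, -0.2]
grip_width: 25.2
finger_force: 0.0
[0.254 0.503 1.076] 1.2146196935666735 [0.0254 0.0503 0.1076]
```

```bash
python3 -m crank '[[0,0,0,0.032,0.063,0.134],[0,0,0,0.032,0.063,0.134],[0,0,0,0.032,0.063,0.134],[0,0,0,0.032,0.063,0.134],[0,0,0,0.032,0.063,0.134]]' >/dev/null
python3 -m crank '[[0,0,0,0.032,0.063,0.134],[0,0,0,0.032,0.063,0.134],[0,0,0,0.03,0.062,0.138],[0,0,0,0,0,0],[0,0,0,0,0,0]]'
python3 - <<'E'
from clr import *
print(delta((0,-155,300),RP),w2t(pose()[0]),bot.get_obs()['joint_positions'])
E
```

```text
time: 11.72
tool_pos: [563.4, 38.1, 300.5]
tcp_rot: [-3.134, 0.006, 1.249]
contact_force: [0.2, 0.6, -0.3]
grip_width: 0.4
finger_force: 0.0
(array([-0.18  , -0.021 ,  0.0019]), array([-0.008,  0.006,  0.001])) [ 20.72722142  25.06765306 300.53443049] [-0.06580813  0.37958437  1.26529727 -0.00422114  1.50612393  0.2561217 ]
```

```bash
python3 -m crank '[[-0.045,-0.005,0,0,0,0],[-0.045,-0.005,0,0,0,0],[-0.045,-0.005,0,0,0,0],[-0.045,-0.006,0,0,0,0],[0,0,0,0,0,0]]' >/dev/null
python3 -m crank '[[0,0,0.045,0,0,0],[0,0,0.045,0,0,0],[0,0,0.04,0,0,0],[0,0,0,0,0,0],[0,0,0,0,0,0]]'
python3 -c "
from clr import *
print(delta((0,-155,170),RP),w2t(pose()[0]))"
```

```text
time: 12.98
tool_pos: [486.8, -125.8, 174.2]
tcp_rot: [-3.137, 0.005, 1.249]
contact_force: [-0.4, -0.0, 0.7]
grip_width: 0.3
finger_force: 0.0
(array([-0.0003, -0.0001,  0.0042]), array([-0.004,  0.005,  0.001])) [ 8.54203844e-02 -1.54658710e+02  1.74231958e+02]
```

```bash
python3 -m crank '[[0.012,0,0,0,0,0],[0.012,0,0,0,0,0],[0.012,0,0,0,0,0],[0.012,0,0,0,0,0],[0.012,0,0,0,0,0]]'
python3 -m crank '[[0.009,0,-0.001,0,0,0],[0.009,0,-0.001,0,0,0],[0.008,0,0,0,0,0],[0.008,0,0,0,0,0],[0,0,0,0,0,0]]'
python3 -c "
from clr import *
print(w2t(pose()[0]))"
```

```text
time: 13.6
tool_pos: [505.1, -68.5, 172.7]
tcp_rot: [-3.136, 0.005, 1.247]
contact_force: [-1.2, -3.2, 1.9]
grip_width: 0.5
finger_force: 1.6
time: 14.22
tool_pos: [515.9, -36.2, 174.4]
tcp_rot: [-3.135, 0.004, 1.248]
contact_force: [-0.3, -0.3, -0.4]
grip_width: 0.5
finger_force: 0.1
[ -0.78456284 -60.49266478 174.39684831]
```

```bash
python3 -m crank '[[0.012,0,0.003,0,0,0],[0.012,0,0.006,0,0,0],[0.006,0,0.004,0,0,0],[0.004,0,0.004,0,0,0],[0,0,0,0,0,0]]'
python3 -m crank '[[0.002,0,0.002,0,0,0],[0,0,0,0,0,0]]'
cat > cov.py <<'E'
from clr import *
import sys
p=w2t(pose()[0]);print(p)
y,z=p[1]+9.5+80,p[2]-80; rr=np.hypot(y,z)
print('angle est deg',np.degrees(np.arctan2(z,y)-np.arcsin(5/rr)),'r',rr)
E
python3 cov.py
```

```text
time: 14.85
tool_pos: [526.6, -4.1, 157.2]
tcp_rot: [-3.135, 0.004, 1.247]
contact_force: [-0.9, 0.7, -0.1]
grip_width: 0.5
finger_force: 0.1
time: 15.1
tool_pos: [527.3, -2.8, 155.5]
tcp_rot: [-3.136, 0.004, 1.247]
contact_force: [0.6, -0.7, 0.6]
grip_width: 0.8
finger_force: 0.4
[ -0.55249751 -25.20930045 155.4789031 ]
angle est deg 46.685996002266606 r 99.14816620956256
```

```bash
python3 -m crank '[[-0.005,0,-0.03,0,0,0],[-0.01,0,-0.045,0,0,0],[-0.04,0,-0.045,0,0,0],[-0.05,0,0,0,0,0],[0,0,0,0,0,0]]'
python3 - <<'E'
from clr import *
for n in('side','scene'): snap(n,n+'5')
a=cv2.resize(cv2.imread('pics/scene5.png')[130:226,190:290],(400,384),interpolation=2)
b=cv2.resize(cv2.imread('pics/side5.png')[150:246,210:310],(400,384),interpolation=2)
cv2.imwrite('pics/v5.png',np.hstack([a,b]))
for t in (35,40,45,50,55):
    t=np.radians(t)
    for f,x0,y0,o in(('scene5',190,130,0),('side5',210,150,400)):
        print(round(np.degrees(t)),f,[(((proj(f,t2w((x,-80+125*np.cos(t),80+125*np.sin(t))))-[x0,y0]+.5)*4-.5+[o,0])).round().tolist() for x in(145,-145)])
E
```

```text
time: 15.72
tool_pos: [494.0, -104.5, 276.4]
tcp_rot: [-3.137, 0.005, 1.243]
contact_force: [0.8, 0.2, -0.1]
grip_width: 0.6
finger_force: 0.0
35 scene5 [[65.0, 223.0], [401.0, 162.0]]
35 side5 [[763.0, 64.0], [435.0, 87.0]]
40 scene5 [[63.0, 210.0], [399.0, 150.0]]
40 side5 [[765.0, 63.0], [435.0, 86.0]]
45 scene5 [[60.0, 197.0], [397.0, 137.0]]
45 side5 [[768.0, 63.0], [435.0, 86.0]]
50 scene5 [[58.0, 184.0], [395.0, 125.0]]
50 side5 [[770.0, 64.0], [435.0, 87.0]]
55 scene5 [[56.0, 171.0], [392.0, 112.0]]
55 side5 [[773.0, 66.0], [436.0, 89.0]]
```

View pics/v5.png

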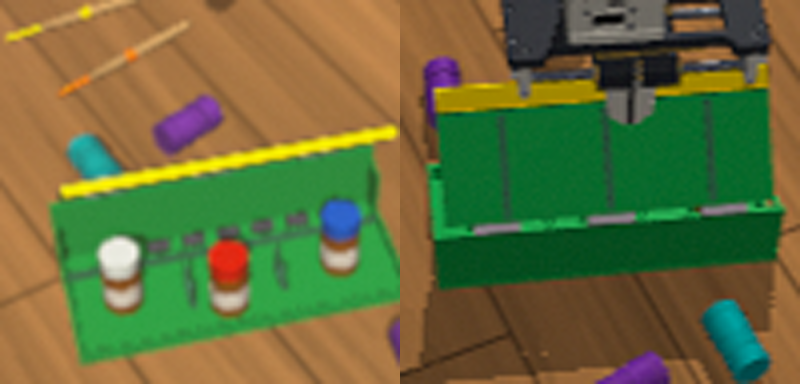

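In the scene crop the cover edge runs from (62,191) to (397,131). That is about 47°, which agrees with the fingertip estimate of 46.7–48°. All three jars are upright and the robot is clear of everything, so I'll hand it in.

```bash
python3 -m crank '[[0,0,0,0,0,0],[0,0,0,0,0,0],[0,0,0,0,0,0]]' | head -1; python3 -c "
from plant import bot
print(bot.close_job())"
```

```text
time: 16.2
the job is handed in; nothing more can be done
None
```

The job is handed in: the red-capped jar stands upright and released in the middle bay, the cover rests at about 47° (within the 8° allowance), and in the last pictures the other two jars stand where they were. The hand-in gave no verdict.

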